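# Push a blank home in its fixture and swing the keeper over it

## Robot

A 6-joint arm with a two-finger parallel gripper is mounted at the origin on the work surface. World frame = base frame: x ahead of the robot, y to its left, z up, the work surface at z = 0. Lengths are in mm, angles in rad, forces in N, time in s.
With the tool pointing down it reaches from about 400 to 925 mm from the base axis. Payload 12.5 kg.
Tool frame: the origin (TCP) lies between the finger pads; the fingertips stand 11 mm ahead of it and the grasp point (between the pads) lies 8 mm behind it (env.tip_extent is the distance from the TCP to the fingertips, in mm); x points along the fingers, z is the direction in which the jaws open and shut, and the axes are right-handed (so a half turn about x gives the same grasp; the last joint's range is limited). The gripper opens to 95 mm and grips with 3 to 60 N. Pads are 20 mm wide; open, the fingers measure 119 mm over their backs; the gripper's body (75 mm by 180 mm) begins 59 mm behind the grasp point.
Start: joints at [-1.399, 0.491, 1.559, -0, 1.092, -0.106], TCP at [171.423, -601.049, 225.661] pointing down, gripper open.
Joint ranges: [-3.1, 3.1], [-0.84, 2.19], [0.05, 2.79], [-1.13, 4.28], [0.06, 2.93], [-2.69, 2.69]. Speed limits (rad/s): [2.22, 2.22, 2.79, 3.14, 3.14, 3.14].

## Interface

Orientations are given as [roll, pitch, yaw] about the fixed x, y, z axes, in that order (R = Rz(yaw) Ry(pitch) Rx(roll)).
In Python, from cell import status, imaging, env gives the robot as it stands. The module is installed in compiled form; this text tells all that it offers.
- The arm moves only by the tool apply_moves, never from a script. Its argument "increments" is a list of rows, each a list of 5 numbers: the closure, from 0 (fully open) to 1 (shut), then the shift along the tool's x, y, z in mm, then the turn about the tool's x in degrees. A call has 1 to 10 rows; each row shifts and turns the commanded pose from where the row before left it, along the tool's axes as they then stand; what a row does not reach is not made up. A row lasts 1/10 s, in which the tool goes at most 50 mm and 8.59 degrees, less where a joint would pass 70% of its speed; a pose out of reach is approached as far as the arm can. A call with a gripper value outside its range is refused whole. The fingers move at their own pace and stop on an object; the grip force is fixed at half the most. Time passes only in rows, so rows that do not move let the fingers close. It gives the time, the measured TCP pose, the force and the opening at its end, in the units of the state.
- status.state(): the state, without advancing time (a new reading comes with each control period).
- imaging.read_camera(name): name is "scene" or "top"; returns a dict with "pixels" (420x560x3 uint8, red, green, blue), "fovy" (degrees; the focal length in pixels is half the picture's height over the tangent of half this angle, whatever the lens; pixels are square), "cx", "cy" (the principal point, pixels), "R" (3x3) and "t" (3): a world point X has camera coordinates R X + t. Camera axes: x right, y down, z forward; pixel columns grow to the right and rows downward; lengths in mm; the calibration is good to about 2 mm. A picture is of the moment at which its call begins. There is no depth.
- env.job_done(): hands the job in, once; it reports no verdict.
The state is a dict: "t": time; "joints": joint angles; "qvel": joint speeds; "tau": joint torques, N m; "eef_pos": TCP position; "tcp_rot": TCP orientation; "ft_force": force on the tool from outside, world axes, zero at the start; "moment": the same for the moment, N m; "opening": opening from 0.0 (shut) to 1.0 (fully open).
Only numpy, scipy, OpenCV 4.12 (cv2) and the standard library are available. Lean on these libraries where they do the work, as an engineer would, in place of code of your own. Each camera call takes 0.05 s, during which the arm holds its last target. There are 200 camera calls.

## Task

Without picking anything up, use the fingertips to push the blue blank along the bed of the aluminium fixture until it lies flat and flush against both the long back fence and the short end stop. Then push the red handle round so that the keeper arm swings over the blank all the way to its stop, with the blank still fully home. Leave the spare copper blank, the tools and everything else where they are.

Things in the scene. Friction and masses are not known exactly. Their poses are not given: they have to be found in the camera images.
- jig: The fixture, fixed to the bench: an aluminium bed plate 240 (x) by 300 (y) by 12 mm thick. Origin on its underside, level with the bench top; the bed spans x -120 to 120, y -140 to 160 mm, its top is at z = 12 mm. A fixed brass pin 10 mm thick (the keeper's stop, top at z = 38) stands on it at x 45, y 100 mm. Position and yaw vary.
- fence (a point): Middle of the long dark steel back fence's inner face, at its foot (fixture frame x 70, y 5, z 12 mm). The face looks to the fixture's -x; the fence is 13 mm high (top at z = 25), 18 mm thick and runs from y = -80 to 90 mm.
- endstop (a point): Middle of the short dark steel end stop's inner face, at its foot (fixture frame x 30, y 80, z 12 mm). The face looks to the fixture's -y; the stop is 13 mm high, 16 mm thick and runs from x = 5 to 55 mm.
- home (a point): Point on top of the fixture's bed (fixture frame x 30, y 50, z 12 mm) where the centre of the blue blank's underside lies when the blank is flush against both the fence and the end stop. Axes as the fixture's.
- blank: The blue-painted aluminium blank, loose on the bed: a plate 80 (its x) by 60 (its y) by 15 mm thick, about 0.2 kg, with two small black hole marks. Origin: centre of its underside. When home its x axis lies along the fixture's x (one 60 mm side on the back fence, one 80 mm side on the end stop). It starts 15 to 45 mm short of the fence and of the stop (centre), turned up to 17 degrees.
- keeper (a joint): Angle of the keeper, a flat steel arm turning about a vertical pivot: at 0 rad the arm points along the fixture's -x (open, over the left edge strip of the bed, clear of the blank), at 1.57 rad it points along the fixture's -y, across the blank, against its stop. Grows counter-clockwise seen from above. It starts between 0 and 0.35, stays where it is left and turns with about 1 N at the handle.
- pivot (a point): On the keeper's pivot axis, fixture frame x 30, y 125, z 30 mm (the height of the arm's underside). The arm is 16 mm wide, 8 mm thick, z = 30 to 38 mm, and reaches 100 mm from the pivot; it passes 3 mm above the blank's top.
- handle (a point): Centre of the keeper's upright red round handle, 18 mm in diameter, standing on the arm 100 mm from the pivot axis, from z = 38 to 75 mm above the bench; this point is at z = 56 mm. It moves with the keeper.
- spare: Bystander: copper-coloured spare blank of the same size lying on the bench left of the fixture. Origin: centre of its underside.
- file: Bystander: a file with a wooden handle, 275 mm long, 26 mm high, lying on the bench right of the fixture, handle to its -x. Origin at its underside.
- pin: Bystander: loose brass gauge pin 26 mm wide, 42 mm high, standing on the fixture's bed in the far right corner. Origin: centre of its underside.
- jar: Bystander: jar with an orange cap, 52 mm wide, 70 mm high, standing beyond the fixture. Origin: centre of its underside.
- carton: Bystander: green box 130 x 150 x 60 mm on the left of the bench. Origin: centre of its underside.
- square: Bystander: try square, wooden stock 100 mm, steel blade 130 mm, lying on the right of the bench.
- wrench: Bystander: wrench 170 mm long lying on the right of the bench.
There are look-alikes about, which are no part of the job. Of the things like the blank, leave any that is turquoise; of the rest the larger one is meant.

How it is judged:
By the outcome, as a careful person would: the job done as asked, in the order asked, and still so for the second after the job is handed in, with the robot touching nothing.
It also fails if it takes over 61 s, if anything falls off the work surface, if the arm or the gripper's body presses on something with over 40 N, if the wrist force passes 120 N, or if a joint passes its speed limit or range.

## Working session

There is one attempt and no reset: what is moved stays moved. The work goes in short steps, Python scripts to look and compute and a tool call to move; the robot and the scene stay as the last step left them, time stands still between calls to the robot, and variables do not carry over. Pictures are saved under pics/ and viewed, about 8 in all and at most 12, crops included, and the job is handed in when it is done.

Besides the shell and the picture viewer there is one more tool, called after ">>>" in YAML: its name, and indented under it one key for each argument. apply_moves: Moves the arm, as the interface text tells. Its arguments: {"type":"object","properties":{"increments":{"type":"array"}},"required":["increments"]}

```bash
mkdir -p pics
cat > h.py <<'E'
import numpy as np, cv2
from cell import status, imaging, env
def cam(n):
    c=imaging.read_camera(n); c['f']=c['pixels'].shape[0]/2/np.tan(np.radians(c['fovy'])/2); 
    c['R']=np.array(c['R']);c['t']=np.array(c['t']); return c
def ray(c,u,v,z):
    d=c['R'].T@np.array([(u-c['cx'])/c['f'],(v-c['cy'])/c['f'],1]); o=-c['R'].T@c['t']
    return o+d*(z-o[2])/d[2]
def proj(c,X):
    p=c['R']@np.array(X,float)+c['t']; return p[:2]/p[2]*c['f']+[c['cx'],c['cy']]
def save(n,img,s=1):
    cv2.imwrite('pics/'+n,cv2.resize(img[:,:,::-1],None,fx=s,fy=s,interpolation=cv2.INTER_CUBIC))
E
python3 - <<'E'
from h import *
for n in('scene','top'):
    c=cam(n); save(n+'1.png',c['pixels'],1.4); print(n,c['fovy'],c['cx'],c['cy'],(-c['R'].T@c['t']).round(),c['R'].round(2).tolist())
s=status.state();print(s)
E
```

```text
scene 45.55100621286839 284.274673135149 210.66974191455108 [1442.  575. 1019.] [[-0.53, 0.85, -0.01], [0.58, 0.35, -0.73], [-0.62, -0.4, -0.68]]
top 43.8809986708723 285.2353497513781 219.0601476069278 [ 331.   -6. 1777.] [[0.01, -1.0, -0.01], [-0.99, -0.01, -0.14], [0.14, 0.01, -0.99]]
{'t': 0.1, 'joints': array([-1.39859481e+00,  4.91468364e-01,  1.55939275e+00,  4.20248605e-06,
        1.09169569e+00, -1.05593590e-01]), 'qvel': array([-0.00116698, -0.00017064, -0.00119225, -0.00038066,  0.00011764,
       -0.00019288]), 'tau': array([ 4.27622654e-03, -6.13619184e+01, -2.58607024e+01,  6.94224704e-02,
        4.70058003e-02, -6.90639763e-05]), 'eef_pos': array([ 171.38868332, -600.82770899,  225.13792523]), 'tcp_rot': array([3.03213304, 1.56983217, 1.73912988]), 'ft_force': array([ 0.50066671, -0.95053294, -0.61196754]), 'moment': array([0.03475496, 0.0321639 , 0.04415799]), 'opening': 1.0001226553533071}
```

View pics/scene1.png

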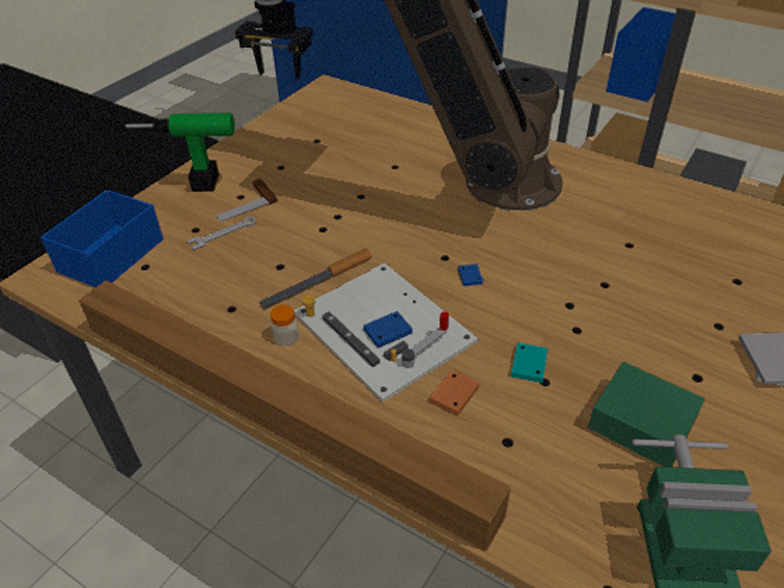

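View pics/top1.png

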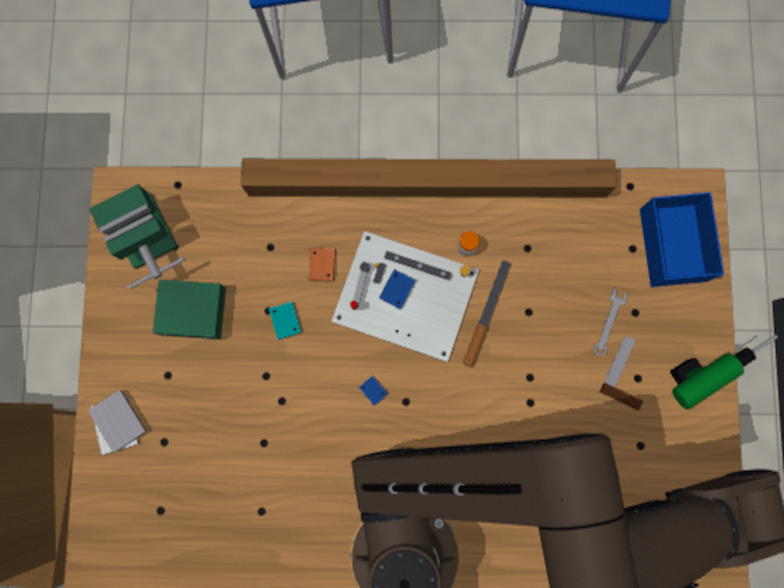

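The top view (1.4x) shows three candidates: the blue plate on the bed at (398,288), a smaller blue plate on the bench at (373,390) and a turquoise plate at (286,320). The one meant is the larger blue one on the bed. Next I measure it and check it in a crop.

```bash
cat >> h.py <<'E'
def contour(m,lo,hi,minA):
    cs,_=cv2.findContours(m,cv2.RETR_EXTERNAL,cv2.CHAIN_APPROX_NONE)
    return [k for k in cs if cv2.contourArea(k)>minA and lo[0]<k[:,0,0].mean()<hi[0] and lo[1]<k[:,0,1].mean()<hi[1]]
def plane_rect(c,k,z):
    P=np.array([ray(c,u,v,z)[:2] for u,v in k[:,0]]+[]).astype(np.float32); return cv2.minAreaRect(P)
def hsv(c): return cv2.cvtColor(c['pixels'],cv2.COLOR_RGB2HSV)
E
python3 - <<'E'
from h import *
B={'top':((230,160),(350,300)),'scene':((200,180),(350,290))}
for n in B:
    c=cam(n); H=hsv(c)
    m=cv2.inRange(H,(0,0,130),(180,45,255)); m=cv2.morphologyEx(m,cv2.MORPH_CLOSE,np.ones((3,3)))
    for k in contour(m,*B[n],500): print(n,'bed',cv2.contourArea(k),plane_rect(c,k,12), [ray(c,*p[0],12)[:2].round().tolist() for p in cv2.approxPolyDP(cv2.convexHull(k),6,True)])
    m=cv2.inRange(H,(105,120,40),(125,255,255))
    for k in contour(m,*B[n],60): print(n,'blue',cv2.contourArea(k),k[:,0].mean(0),plane_rect(c,k,27))
    m=cv2.inRange(H,(0,200,80),(4,255,255))|cv2.inRange(H,(176,190,80),(180,255,255))
    for k in contour(m,*B[n],8): print(n,'red',cv2.contourArea(k),k[:,0].mean(0),k[:,0].min(0),k[:,0].max(0),[ray(c,*k[:,0].mean(0),z).round(1).tolist() for z in (56,75)])
    p=c['pixels']
    save(n+'2.png',p[150:270,220:360] if n=='top' else p[180:295,200:350],5)
E
```

```text
top bed 5841.0 ((618.0137939453125, 3.1997528076171875), (299.84368896484375, 240.77194213867188), 71.11380004882812) [[778.0, 105.0], [680.0, -175.0], [460.0, -99.0], [554.0, 181.0]]
top blue 177.0 [266.         278.66666667] ((385.01885986328125, 78.2586441040039), (54.098663330078125, 40.40076446533203), 40.47732162475586)
top blue 352.5 [283.2238806  206.17910448] ((631.0433959960938, 22.97777557373047), (58.19859313964844, 76.96011352539062), 63.332176208496094)
top red 9.0 [252.5 217.4] [251 215] [254 219] [[587.4, 125.1, 56.0], [584.6, 123.7, 75.0]]
scene bed 5500.0 ((617.0901489257812, 7.508392333984375), (306.51837158203125, 239.47117614746094), 71.17285919189453) [[456.0, -95.0], [553.0, 183.0], [777.0, 108.0], [688.0, -150.0]]
scene blue 472.0 [276.15384615 234.93589744] ((636.1852416992188, 28.185068130493164), (68.96353912353516, 81.97064208984375), 62.61231231689453)
scene blue 171.0 [335.6 196. ] ((406.1214599609375, 91.6458511352539), (63.47639083862305, 42.17987823486328), 40.9294548034668)
scene red 42.5 [316.88888889 228.81481481] [315 223] [319 235] [[583.8, 125.8, 56.0], [600.7, 134.7, 75.0]]
```

View pics/top2.png

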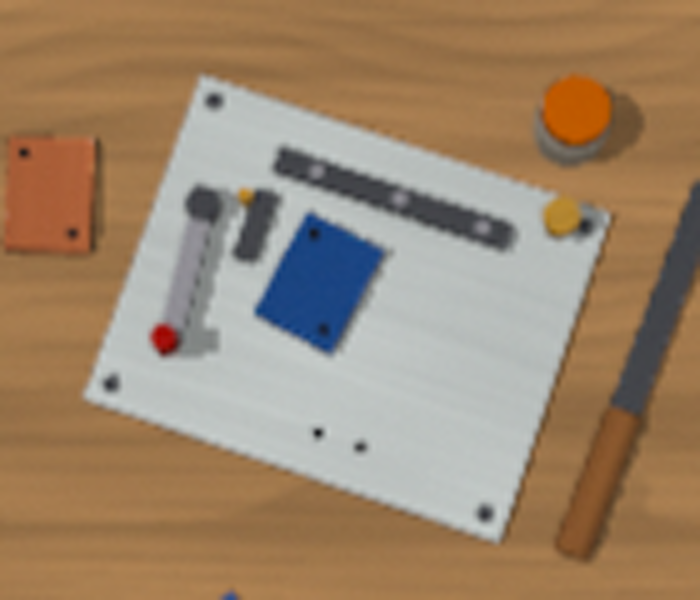

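View pics/scene2.png

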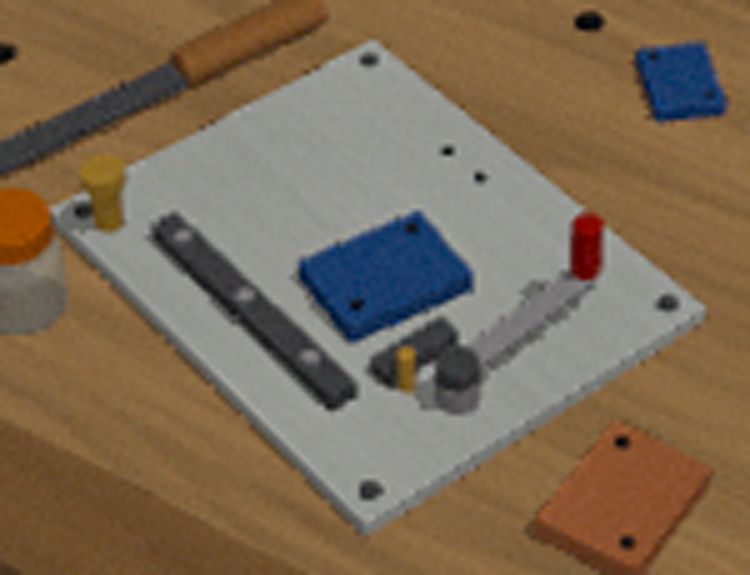

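The crop at top (284,206), raw pixels, confirms the larger blue blank with two holes on the bed. The bed rectangle measures 300x241 and the blank 58x77, so the sizes match. The handle to pivot distance also comes out at about 100 mm. Next I compute the fixture frame and the relative moves.

```bash
cat >> h.py <<'E'
from scipy.spatial.transform import Rotation as Rot
YAW=np.radians(-18.9); C=np.array([617.8,4.0])
xf=np.array([np.cos(YAW),np.sin(YAW)]); yf=np.array([-xf[1],xf[0]]); O=C-10*yf
def f2w(x,y): return O+x*xf+y*yf
def w2f(p): d=np.array(p[:2])-O; return np.array([d@xf,d@yf])
def tool():
    s=status.state(); R=Rot.from_euler('xyz',s['tcp_rot']).as_matrix(); return s,R
def goto(x,y,z,jaw=None):
    "report turn (deg) to bring tool z to fixture angle jaw (mod 180), then shift after the turn"
    s,R=tool(); 
    a=np.degrees(np.arctan2(R[1,2],R[0,2])-YAW); t=0
    if jaw is not None: t=-((jaw-a+90)%180-90)
    R2=R@Rot.from_rotvec([np.radians(t),0,0]).as_matrix()
    d=np.append(f2w(x,y),z)-s['eef_pos']
    print('t',s['t'],'fix',w2f(s['eef_pos']).round(1),'z',s['eef_pos'][2].round(1),'jawang',a.round(2),'F',s['ft_force'].round(1),'j6',s['joints'][5].round(2),'open',round(s['opening'],2))
    print('turn',round(t,2),'shift now',(R.T@d).round(1),'shift after turn',(R2.T@d).round(1),'toolx',R[:,0].round(3),'tooly in fix',(R2[:2,1]@xf).round(2),(R2[:2,1]@yf).round(2),'toolz',(R2[:2,2]@xf).round(2),(R2[:2,2]@yf).round(2))
E
python3 -c "
from h import *
print(O,f2w(30,50),w2f((631,23)),w2f((586,124.5)))
for z in(-1,):goto(-62,36,225,90)"
```

```text
[614.56082582  -5.46085359] [659.13925749  32.12589181] [ 6.33389579 32.25133174] [-69.1175633  113.70271184]
t 0.2 fix [-226.4 -706.9] z 225.3 jawang -55.18 F [ 0.4 -0.2  0.7] j6 -0.11 open 1.0
turn 34.82 shift now [   0.7  559.1 -516. ] shift after turn [ 7.000e-01  1.644e+02 -7.429e+02] toolx [-0.     0.001 -1.   ] tooly in fix 1.0 0.0 toolz -0.0 -1.0
```

>>> apply_moves:
  increments:
    - [0.72,0,0,0,7]
    - [0.72,0,0,0,7]
    - [0.72,0,0,0,7]
    - [0.72,0,0,0,7]
    - [0.72,0,0,0,6.8]
    - [0.72,0,6,-30,0]
    - [0.72,0,6,-30,0]
    - [0.72,0,6,-30,0]
    - [0.72,0,6,-30,0]
    - [0.72,0,6,-30,0]

```text
t: 1.2
eef_pos: [248.8, -467.7, 225.6]
tcp_rot: [-2.514, 1.571, 1.869]
ft_force: [1.1, -0.4, 0.6]
opening: 0.287
```

>>> apply_moves:
  increments:
    - [0.72,0,7,-30,0]
    - [0.72,0,7,-30,0]
    - [0.72,0,7,-30,0]
    - [0.72,0,7,-30,0]
    - [0.72,0,7,-30,0]
    - [0.72,0,7,-30,0]
    - [0.72,0,7,-30,0]
    - [0.72,0,7,-30,0]
    - [0.72,0,7,-30,0]
    - [0.72,0,7,-30,0]

```text
t: 2.2
eef_pos: [412.2, -206.5, 225.7]
tcp_rot: [0.806, 1.571, -1.095]
ft_force: [-0.6, 0.1, -0.3]
opening: 0.278
```

>>> apply_moves:
  increments:
    - [0.72,0,6,-30,0]
    - [0.72,0,6,-30,0]
    - [0.72,0,6,-30,0]
    - [0.72,0,6,-30,0]
    - [0.72,0,6,-30,0]
    - [0.72,0,6,-30,0]
    - [0.72,0,6,-30,0]
    - [0.72,0,6,-30,0]
    - [0.72,0,0,0,0]
    - [0.72,0,0,0,0]

```text
t: 3.2
eef_pos: [534.6, 4.3, 225.3]
tcp_rot: [-1.081, 1.57, -2.98]
ft_force: [0.4, -0.5, 0.5]
opening: 0.278
```

```bash
python3 -c "
from h import *
goto(-62,36,27,90)"
```

```text
t 3.2 fix [-78.8 -16.7] z 225.3 jawang -89.9 F [ 0.4 -0.5  0.5] j6 1.78 open 0.28
turn 0.1 shift now [198.3  17.  -52.7] shift after turn [198.3  17.  -52.7] toolx [-0.001 -0.    -1.   ] tooly in fix 1.0 -0.0 toolz 0.0 -1.0
```

>>> apply_moves:
  increments:
    - [0.72,10,9,-27,0.1]
    - [0.72,20,8,-26,0]
    - [0.72,40,0,0,0]
    - [0.72,40,0,0,0]
    - [0.72,30,0,0,0]
    - [0.72,30,0,0,0]
    - [0.72,14,0,0,0]
    - [0.72,0,0,0,0]
    - [0.72,0,0,0,0]

```text
t: 4.1
eef_pos: [568.4, 48.0, 42.5]
tcp_rot: [1.712, 1.57, -0.19]
ft_force: [-0.4, 0.5, -0.5]
opening: 0.28
```

```bash
python3 -c "
from h import *
goto(-62,36,27,90)
c=cam('scene'); save('s3.png',c['pixels'][160:300,180:360],4)"
```

```text
t 4.1 fix [-61.   35.7] z 42.5 jawang -90.11 F [-0.4  0.5 -0.5] j6 1.87 open 0.28
turn -0.11 shift now [15.5 -1.1 -0.3] shift after turn [15.5 -1.1 -0.3] toolx [ 0.001 -0.    -1.   ] tooly in fix 1.0 -0.0 toolz -0.0 -1.0
```

View pics/s3.png

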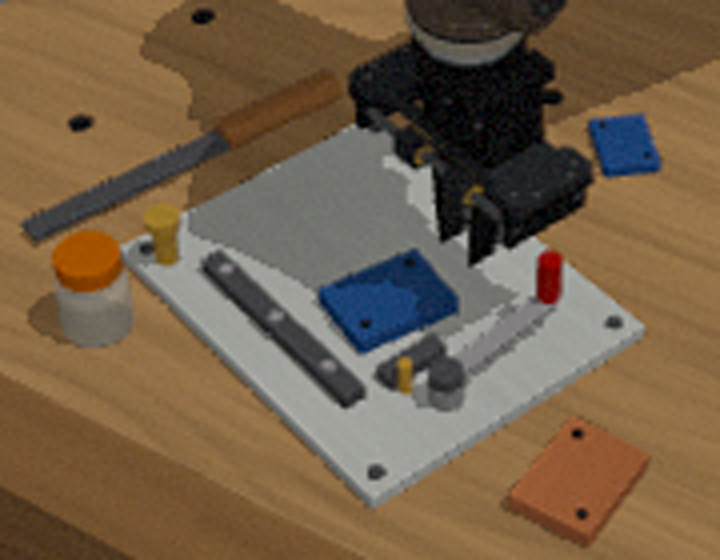

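The fingers are just behind the blank's -x side, at about (470,230) in the crop, square to the fixture and clear of the red handle. I go down and push towards the fence.

>>> apply_moves:
  increments:
    - [0.72,14,0,0,0]
    - [0.72,0,5,0,0]
    - [0.72,0,5,0,0]
    - [0.72,0,4,0,0]
    - [0.72,0,4,0,0]
    - [0.72,0,4,0,0]
    - [0.72,0,3,0,0]
    - [0.72,0,3,0,0]
    - [0.72,0,3,0,0]
    - [0.72,0,3,0,0]

```text
t: 5.15
eef_pos: [600.4, 37.4, 27.6]
tcp_rot: [-0.499, 1.571, -2.401]
ft_force: [-1.2, -0.6, 0.7]
opening: 0.281
```

```bash
python3 -c "
from h import *
goto(-20,36,27,90)"
```

```text
t 5.15 fix [-27.3  35.9] z 27.6 jawang -90.08 F [-1.2 -0.6  0.7] j6 1.85 open 0.28
turn -0.08 shift now [ 0.6  7.3 -0.1] shift after turn [ 0.6  7.3 -0.1] toolx [-0. -0. -1.] tooly in fix 1.0 -0.0 toolz 0.0 -1.0
```

>>> apply_moves:
  increments:
    - [0.72,0,2,0,0]
    - [0.72,0,1,0,0]
    - [0.72,0,1,0,0]
    - [0.72,0,0,0,0]

```text
t: 5.55
eef_pos: [604.1, 36.1, 27.6]
tcp_rot: [1.481, 1.57, -0.422]
ft_force: [-0.6, -0.5, 0.0]
opening: 0.279
```

>>> apply_moves:
  increments:
    - [0.72,0,1,0,0]
    - [0.72,0,0,0,0]

```text
t: 5.75
eef_pos: [605.1, 35.9, 27.6]
tcp_rot: [1.565, 1.571, -0.337]
ft_force: [-0.1, 0.6, -0.1]
opening: 0.28
```

>>> apply_moves:
  increments:
    - [0.72,0,1,0,0]
    - [0.72,0,0,0,0]

```text
t: 5.95
eef_pos: [606.0, 35.5, 27.6]
tcp_rot: [1.386, 1.571, -0.516]
ft_force: [-1.3, 0.1, 0.1]
opening: 0.278
```

```bash
cat >> h.py <<'E'
def blank(n='top'):
    c=cam(n); m=cv2.inRange(hsv(c),(105,120,30),(125,255,255))
    B={'top':((270,160),(350,240)),'scene':((200,205),(325,290))}[n]
    for k in contour(m,*B,100):
        (p,wh,a)=plane_rect(c,k,27); print(n,'blank fix',w2f(p).round(1),np.round(wh,1),'ang',round(a-71.1,1))
    return c
E
python3 -c "
from h import *
goto(-20,36,27,90)
blank('scene');c=blank();save('t4.png',c['pixels'][150:270,220:360],5)"
```

```text
t 5.95 fix [-21.3  36. ] z 27.6 jawang -90.08 F [-1.3  0.1  0.1] j6 1.85 open 0.28
turn -0.08 shift now [ 0.6  1.3 -0. ] shift after turn [ 0.6  1.3 -0. ] toolx [ 0. -0. -1.] tooly in fix 1.0 0.0 toolz -0.0 -1.0
scene blank fix [28.8 44.7] [68.  81.8] ang 0.1
```

View pics/t4.png

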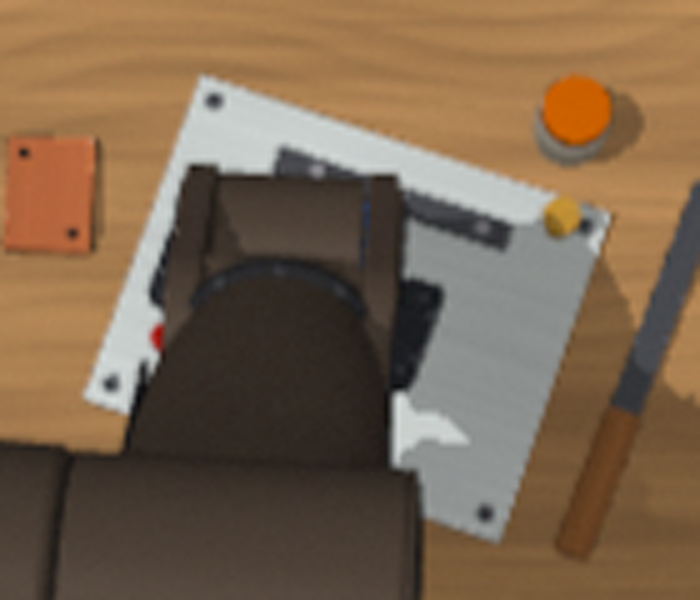

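The top view is mostly hidden by the arm. The scene measurement shows the blank square, and there is no fence contact force yet, so I keep pushing.

>>> apply_moves:
  increments:
    - [0.72,0,1,0,0]
    - [0.72,0,0,0,0]

```text
t: 6.25
eef_pos: [606.8, 35.2, 27.6]
tcp_rot: [-0.748, 1.571, -2.65]
ft_force: [-1.0, 0.1, 0.7]
opening: 0.283
```

>>> apply_moves:
  increments:
    - [0.72,0,1,0,0]
    - [0.72,0,0,0,0]

```text
t: 6.45
eef_pos: [606.9, 35.1, 27.6]
tcp_rot: [-1.34, 1.569, 3.041]
ft_force: [-5.8, 2.5, 4.6]
opening: 0.284
```

>>> apply_moves:
  increments:
    - [0.72,0,1,0,0]
    - [0.72,0,0,0,0]

```text
t: 6.65
eef_pos: [607.0, 35.1, 27.6]
tcp_rot: [-1.364, 1.567, 3.018]
ft_force: [-9.1, 3.3, 6.6]
opening: 0.285
```

The force rises at fixture x of about -20, as predicted, so the blank is on the fence. I press a little more, then back off, lift, turn 90° and push along y.

>>> apply_moves:
  increments:
    - [0.72,0,1,0,0]
    - [0.72,0,1,0,0]
    - [0.72,0,0,0,0]

```text
t: 6.95
eef_pos: [607.1, 35.0, 27.5]
tcp_rot: [-1.378, 1.563, 3.003]
ft_force: [-17.9, 6.9, 13.4]
opening: 0.278
```

>>> apply_moves:
  increments:
    - [0.72,0,-3,0,0]
    - [0.72,0,-6,0,0]
    - [0.72,0,-10,0,0]
    - [0.72,-25,-5,0,0]
    - [0.72,-30,0,10,0]
    - [0.72,0,0,25,-8.5]
    - [0.72,0,0,0,-8.5]
    - [0.72,0,0,0,-8.5]
    - [0.72,0,0,0,-8.5]
    - [0.72,0,0,0,-8.5]

```text
t: 7.95
eef_pos: [576.2, 8.6, 82.7]
tcp_rot: [0.814, 1.57, -0.34]
ft_force: [-0.9, 0.3, -0.4]
opening: 0.281
```

>>> apply_moves:
  increments:
    - [0.62,0,0,0,-8.5]
    - [0.62,0,0,0,-8.5]
    - [0.62,0,0,0,-8.5]
    - [0.62,0,0,0,-8.5]
    - [0.62,0,0,0,-8.5]
    - [0.62,0,0,0,-5]
    - [0.62,0,0,0,0]

```text
t: 8.65
eef_pos: [576.2, 8.7, 82.6]
tcp_rot: [-0.192, 1.57, -0.522]
ft_force: [-0.4, -0.0, -0.4]
opening: 0.382
```

```bash
python3 -c "
from h import *
goto(29,-22,80,0)
blank('scene');blank()"
```

```text
t 8.65 fix [-40.9   1. ] z 82.6 jawang -0.01 F [-0.4 -0.  -0.4] j6 0.23 open 0.38
turn -0.01 shift now [  2.7 -22.9  69.9] shift after turn [  2.7 -23.   69.9] toolx [ 0. -0. -1.] tooly in fix 0.0 1.0 toolz 1.0 0.0
scene blank fix [30.2 44.7] [68.4 77.5] ang -1.7
```

>>> apply_moves:
  increments:
    - [0.62,0,-12,20,0]
    - [0.62,0,-11,25,0]
    - [0.62,0,0,25,0]
    - [0.62,20,0,0,0]
    - [0.62,20,0,0,0]
    - [0.62,14,0,0,0]
    - [0.62,0,0,0,0]
    - [0.62,0,0,0,0]

```text
t: 9.55
eef_pos: [635.3, -35.9, 28.9]
tcp_rot: [-1.241, 1.571, -1.573]
ft_force: [-1.0, -0.1, 1.0]
opening: 0.38
```

>>> apply_moves:
  increments:
    - [0.62,0,5,0,0]
    - [0.62,0,5,0,0]
    - [0.62,0,4,0,0]
    - [0.62,0,4,0,0]
    - [0.62,0,3,0,0]
    - [0.62,0,3,0,0]
    - [0.62,0,2,0,0]
    - [0.62,0,2,0,0]
    - [0.62,0,0,0,0]

```text
t: 10.45
eef_pos: [644.4, -9.2, 28.6]
tcp_rot: [0.581, 1.571, 0.25]
ft_force: [0.0, -1.0, 0.6]
opening: 0.384
```

```bash
python3 -c "
from h import *
goto(29,10,28,0)
blank('scene')"
```

```text
t 10.45 fix [29.5  6.1] z 28.6 jawang -0.08 F [ 0.  -1.   0.6] j6 0.21 open 0.38
turn -0.08 shift now [ 0.6  3.9 -0.5] shift after turn [ 0.6  3.9 -0.5] toolx [ 0.  0. -1.] tooly in fix -0.0 1.0 toolz 1.0 0.0
scene blank fix [30.3 53.3] [69.3 78.7] ang 0.0
```

>>> apply_moves:
  increments:
    - [0.62,0,1,0,0]
    - [0.62,0,1,0,0]
    - [0.62,0,1,0,0]
    - [0.62,0,0,0,0]

```text
t: 10.9
eef_pos: [645.0, -7.7, 28.5]
tcp_rot: [-1.841, 1.569, -2.172]
ft_force: [-2.8, -9.1, 0.7]
opening: 0.378
```

>>> apply_moves:
  increments:
    - [0.62,0,1,0,0]
    - [0.62,0,0,0,0]

```text
t: 11.1
eef_pos: [645.0, -7.6, 28.5]
tcp_rot: [-1.878, 1.568, -2.209]
ft_force: [-4.6, -13.8, 1.5]
opening: 0.378
```

>>> apply_moves:
  increments:
    - [0.62,0,1,0,0]
    - [0.62,0,0,0,0]

```text
t: 11.3
eef_pos: [645.1, -7.5, 28.5]
tcp_rot: [-1.885, 1.567, -2.216]
ft_force: [-6.4, -21.3, 2.2]
opening: 0.379
```

>>> apply_moves:
  increments:
    - [0.62,0,1,0,0]
    - [0.62,0,0,0,0]

```text
t: 11.5
eef_pos: [645.1, -7.4, 28.5]
tcp_rot: [-1.9, 1.566, -2.231]
ft_force: [-8.1, -26.1, 4.0]
opening: 0.379
```

Force has built up, so the blank is on the end stop. The reading is about 2 mm off the predicted position, which is within calibration. I back off, then re-seat in x and look.

>>> apply_moves:
  increments:
    - [0.62,0,-4,0,0]
    - [0.62,0,-8,0,0]
    - [0.62,0,-12,0,0]
    - [0.62,-30,-5,0,0]
    - [0.62,-25,0,-10,0]
    - [0.72,0,0,-30,8.5]
    - [0.72,0,0,-30,8.5]
    - [0.72,0,0,-20,8.5]
    - [0.72,0,0,0,8.5]
    - [0.72,0,0,0,8.5]

```text
t: 12.5
eef_pos: [555.8, 7.5, 83.9]
tcp_rot: [1.203, 1.57, 0.125]
ft_force: [0.1, -1.3, 0.1]
opening: 0.278
```

>>> apply_moves:
  increments:
    - [0.72,0,0,0,8.5]
    - [0.72,0,0,0,8.5]
    - [0.72,0,0,0,8.5]
    - [0.72,0,0,0,8.5]
    - [0.72,0,0,0,8.5]
    - [0.72,0,0,0,5]
    - [0.72,0,0,0,0]

```text
t: 13.2
eef_pos: [556.1, 7.1, 83.7]
tcp_rot: [1.866, 1.571, -0.037]
ft_force: [0.2, 0.5, 0.4]
opening: 0.28
```

```bash
python3 -c "
from h import *
goto(-45,46,28,90)
c=blank('scene');save('s5.png',c['pixels'][205:275,230:330],7);blank()"
```

```text
t 13.2 fix [-59.4  -7. ] z 83.7 jawang -90.15 F [0.2 0.5 0.4] j6 1.8 open 0.28
turn -0.15 shift now [ 55.7  14.2 -53. ] shift after turn [ 55.7  14.3 -53. ] toolx [ 0. -0. -1.] tooly in fix 1.0 -0.0 toolz -0.0 -1.0
scene blank fix [30.5 55.5] [67.4 79.4] ang -0.1
top blank fix [49.8 49.9] [59.5 42.7] ang 1.1
```

View pics/s5.png

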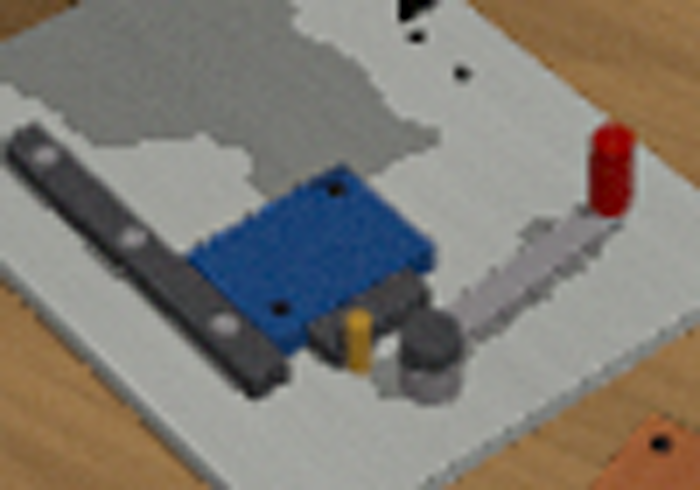

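The blank now looks flush on both the fence and the end stop. I re-press in x to confirm the seating at the same contact position.

>>> apply_moves:
  increments:
    - [0.72,0,0,-25,0]
    - [0.72,0,14,-28,0]
    - [0.72,25,0,0,0]
    - [0.72,25,0,0,0]
    - [0.72,6,0,0,0]
    - [0.72,0,0,0,0]
    - [0.72,0,8,0,0]
    - [0.72,0,8,0,0]
    - [0.72,0,4,0,0]
    - [0.72,0,2,0,0]

```text
t: 14.3
eef_pos: [608.3, 45.5, 28.1]
tcp_rot: [1.775, 1.57, -0.127]
ft_force: [-0.0, 0.1, -0.3]
opening: 0.28
```

>>> apply_moves:
  increments:
    - [0.72,0,1,0,0]
    - [0.72,0,1,0,0]
    - [0.72,0,1,0,0]
    - [0.72,0,1,0,0]
    - [0.72,0,0,0,0]

```text
t: 14.8
eef_pos: [610.3, 44.9, 27.6]
tcp_rot: [-1.335, 1.568, 3.047]
ft_force: [-5.3, 2.7, 3.9]
opening: 0.28
```

```bash
python3 -c "
from h import *
goto(-45,46,28,90)"
```

```text
t 14.8 fix [-20.4  46.2] z 27.6 jawang -90.07 F [-5.3  2.7  3.9] j6 1.87 open 0.28
turn -0.07 shift now [ -0.4 -24.6   0.3] shift after turn [ -0.4 -24.6   0.2] toolx [-0.002  0.    -1.   ] tooly in fix 1.0 -0.0 toolz -0.0 -1.0
```

The blank contacts at the same x (-20.4), so it is fully home. I press lightly once more, retreat, lift and go behind the handle on its +y side with the fingers shut.

>>> apply_moves:
  increments:
    - [0.72,0,1,0,0]
    - [0.72,0,0,0,0]
    - [0.72,0,-4,0,0]
    - [0.72,0,-10,0,0]
    - [0.72,0,-12,0,0]
    - [1,-25,0,0,0]
    - [1,-40,0,0,0]
    - [1,-25,0,0,0]
    - [1,0,0,0,0]
    - [1,0,0,0,0]

```text
t: 15.8
eef_pos: [587.1, 52.8, 117.7]
tcp_rot: [1.724, 1.57, -0.178]
ft_force: [-0.8, 0.1, -0.4]
opening: 0.007
```

```bash
python3 -c "
from h import *
goto(-72.3,145,56,90)
c=cam('scene');m=cv2.inRange(hsv(c),(0,190,60),(4,255,255))|cv2.inRange(hsv(c),(176,190,60),(180,255,255))
for k in contour(m,(290,200),(340,260),8): print(k[:,0].min(0),k[:,0].max(0),w2f(ray(c,*((k[:,0].min(0)+k[:,0].max(0))/2),56)))"
```

```text
t 15.8 fix [-44.9  46.3] z 117.7 jawang -90.08 F [-0.8  0.1 -0.4] j6 1.88 open 0.01
turn -0.08 shift now [ 61.7 -27.6 -98.7] shift after turn [ 61.7 -27.5 -98.7] toolx [ 0.001 -0.    -1.   ] tooly in fix 1.0 -0.0 toolz -0.0 -1.0
[315 223] [319 235] [-71.39453372 114.93409348]
```

>>> apply_moves:
  increments:
    - [1,0,-10,-33,0]
    - [1,0,-10,-33,0]
    - [1,0,-8,-34,0]
    - [1,0,0,0,-5]
    - [1,30,0,0,0]
    - [1,25,0,0,0]
    - [1,6,0,0,0]
    - [1,0,0,0,0]
    - [1,0,0,0,0]

```text
t: 16.75
eef_pos: [593.9, 156.3, 57.0]
tcp_rot: [1.554, 1.571, -0.261]
ft_force: [0.4, -0.3, 0.4]
opening: 0.004
```

```bash
cat >> h.py <<'E'
def keep(z=56):
    s,R=tool(); P=w2f(s['eef_pos'])-np.array([30,123.]); a=np.arctan2(R[1,2],R[0,2])-YAW+np.pi/2
    y=np.array([np.cos(a),np.sin(a)]); zz=np.array([np.sin(a),-np.cos(a)])
    print('t',s['t'],'tool theta',np.degrees(a).round(2)%360,'y',(P@y).round(1),'z',(P@zz).round(1),'height',s['eef_pos'][2].round(1),'F',s['ft_force'].round(1),'j6',s['joints'][5].round(2))
E
python3 -c "
from h import *
keep();c=cam('scene'); save('s6.png',c['pixels'][160:300,180:360],4)"
```

```text
t 16.75 tool theta 4.91 y -99.5 z -32.0 height 57.0 F [ 0.4 -0.3  0.4] j6 1.96
```

View pics/s6.png

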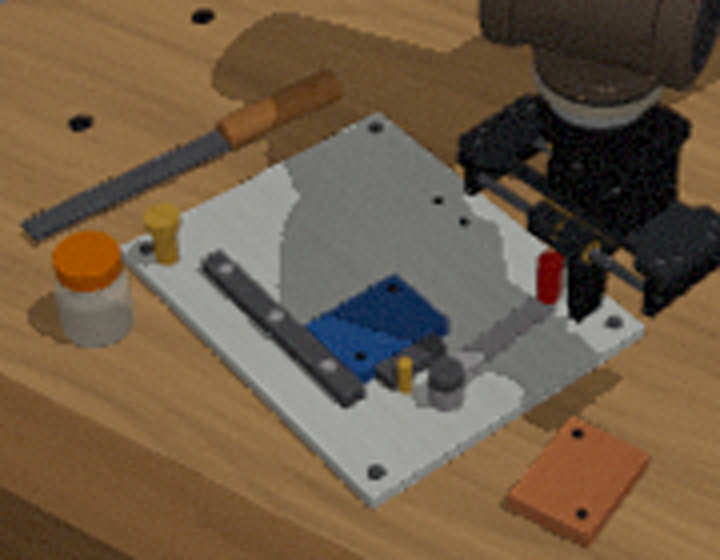

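The shut fingers stand just behind the handle, at about (580,290) in the crop. I start the arc.

>>> apply_moves:
  increments:
    - [1,0,0,5,0]
    - [1,0,0,5,0]
    - [1,0,-1.4,7,-4]
    - [1,0,-1.4,7,-4]
    - [1,0,-1.4,7,-4]
    - [1,0,-1.4,7,-4]
    - [1,0,-1.4,7,-4]
    - [1,0,0,0,0]

```text
t: 17.6
eef_pos: [580.8, 111.7, 57.1]
tcp_rot: [1.252, 1.57, -0.214]
ft_force: [0.3, -0.3, -0.4]
opening: 0.007
```

```bash
python3 -c "
from h import *
keep()"
```

```text
t 17.6 tool theta 24.91 y -100.4 z -21.1 height 57.1 F [ 0.3 -0.3 -0.4] j6 1.54
```

>>> apply_moves:
  increments:
    - [1,0,-1.1,7,-4]
    - [1,0,-1.1,7,-4]
    - [1,0,-1.1,7,-4]
    - [1,0,-1.2,7,-4]
    - [1,0,-1.2,7,-4]
    - [1,0,-1.2,7,-4]
    - [1,0,-1.2,7,-4]
    - [1,0,-1.2,7,-4]
    - [1,0,-1.2,7,-4]
    - [1,0,0,0,0]

```text
t: 18.6
eef_pos: [594.7, 50.8, 56.9]
tcp_rot: [0.578, 1.57, -0.261]
ft_force: [-0.2, 0.4, 0.2]
opening: 0.007
```

```bash
python3 -c "
from h import *
keep();c=cam('scene');save('s7.png',c['pixels'][160:300,180:360],4)"
```

```text
t 18.6 tool theta 60.82 y -99.2 z -21.3 height 56.9 F [-0.2  0.4  0.2] j6 0.81
```

View pics/s7.png

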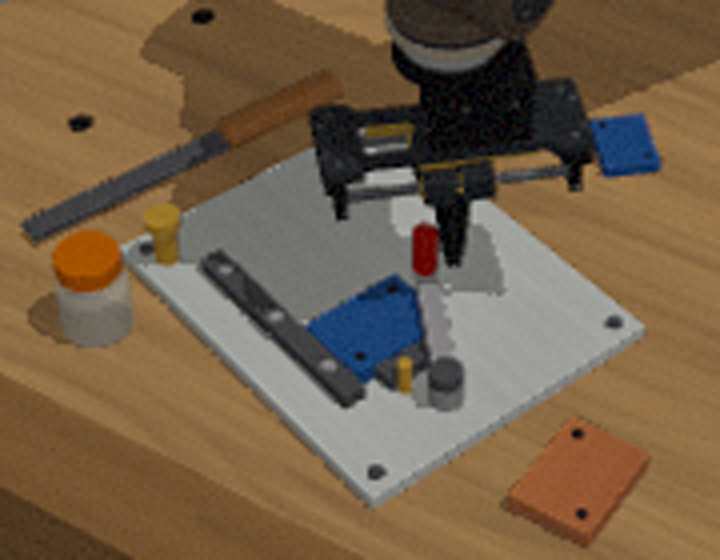

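The arm is sweeping well. I continue to the stop.

>>> apply_moves:
  increments:
    - [1,0,-1.2,7,-4]
    - [1,0,-1.2,7,-4]
    - [1,0,-1.2,7,-4]
    - [1,0,-1.2,7,-4]
    - [1,0,-1.2,7,-4]
    - [1,0,-0.7,3.5,-2]
    - [1,0,-0.7,3.5,-2]
    - [1,0,0,0,0]

```text
t: 19.45
eef_pos: [623.0, 20.1, 56.7]
tcp_rot: [0.054, 1.571, -0.367]
ft_force: [0.5, -0.2, -0.3]
opening: 0.004
```

>>> apply_moves:
  increments:
    - [1,0,-0.4,1.7,-1]
    - [1,0,-0.4,1.7,-1]
    - [1,0,-0.4,1.7,-1]
    - [1,0,0,0,0]

```text
t: 19.85
eef_pos: [627.3, 16.7, 56.6]
tcp_rot: [-0.09, 1.571, -0.456]
ft_force: [-0.2, -0.4, -0.7]
opening: 0.003
```

```bash
python3 -c "
from h import *
keep()"
```

```text
t 19.85 tool theta 87.93 y -98.7 z -21.6 height 56.6 F [-0.2 -0.4 -0.7] j6 0.29
```

Now small steps along tool z until the stop gives a force.

>>> apply_moves:
  increments:
    - [1,0,-0.7,3.5,-2]
    - [1,0,0,1,0]
    - [1,0,0,0,0]

```text
t: 20.15
eef_pos: [631.1, 14.6, 56.6]
tcp_rot: [-0.402, 1.571, -0.735]
ft_force: [-1.3, -0.4, -0.7]
opening: 0.0
```

>>> apply_moves:
  increments:
    - [1,0,0,1,0]
    - [1,0,0,0,0]

```text
t: 20.35
eef_pos: [632.0, 14.3, 56.6]
tcp_rot: [-1.881, 1.571, -2.213]
ft_force: [0.0, -0.5, 0.3]
opening: 0.003
```

>>> apply_moves:
  increments:
    - [1,0,0,1,0]
    - [1,0,0,0,0]

```text
t: 20.55
eef_pos: [633.0, 13.9, 56.6]
tcp_rot: [-1.483, 1.571, -1.815]
ft_force: [-0.4, 0.5, -0.1]
opening: 0.004
```

>>> apply_moves:
  increments:
    - [1,0,0,1,0]
    - [1,0,0,0,0]

```text
t: 20.75
eef_pos: [634.0, 13.6, 56.6]
tcp_rot: [-0.89, 1.571, -1.222]
ft_force: [-0.4, 0.4, 0.0]
opening: 0.004
```

>>> apply_moves:
  increments:
    - [1,0,0,1,0]
    - [1,0,0,0,0]

```text
t: 20.95
eef_pos: [635.0, 13.3, 56.6]
tcp_rot: [-0.353, 1.571, -0.685]
ft_force: [-0.8, 0.2, -1.0]
opening: 0.006
```

>>> apply_moves:
  increments:
    - [1,0,0,1,0]
    - [1,0,0,0,0]

```text
t: 21.15
eef_pos: [635.3, 13.1, 56.5]
tcp_rot: [-2.906, 1.569, 3.046]
ft_force: [-3.4, 1.0, 1.7]
opening: 0.005
```

>>> apply_moves:
  increments:
    - [1,0,0,1,0]
    - [1,0,0,0,0]

```text
t: 21.35
eef_pos: [635.4, 13.0, 56.4]
tcp_rot: [-2.936, 1.568, 3.016]
ft_force: [-8.6, 1.6, 3.9]
opening: 0.008
```

```bash
python3 -c "
from h import *
keep();goto(0,0,0);c=blank('scene');save('s8.png',c['pixels'][190:280,220:340],6)"
```

```text
t 21.35 tool theta 89.92 y -98.8 z -16.1 height 56.4 F [-8.6  1.6  3.9] j6 0.25
t 21.35 fix [13.8 24.2] z 56.4 jawang -0.08 F [-8.6  1.6  3.9] j6 0.25 open 0.01
turn 0 shift now [ 56.5 -24.2 -13.6] shift after turn [ 56.5 -24.2 -13.6] toolx [-0.003  0.    -1.   ] tooly in fix 0.0 1.0 toolz 1.0 -0.0
scene blank fix [52.  55.6] [67.8 34.5] ang -1.7
scene blank fix [ 2.3 54.6] [65.5 22.4] ang -0.7
```

View pics/s8.png

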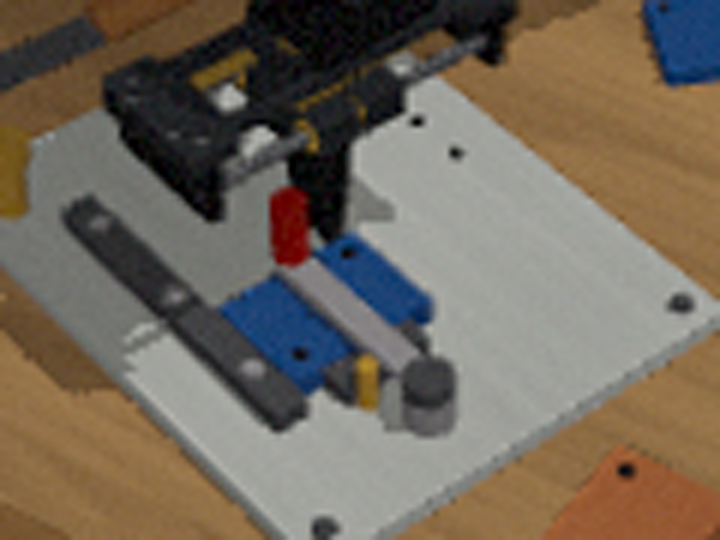

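The arm rests on the brass pin, lies parallel to the fence, and the force has risen. I press once more lightly, then retreat and check from above.

>>> apply_moves:
  increments:
    - [1,0,0,1,0]
    - [1,0,0,0,0]
    - [1,0,0,-4,0]
    - [1,0,0,-10,0]
    - [1,0,0,-15,0]
    - [1,-30,0,0,0]
    - [1,-40,0,0,0]
    - [1,-40,-20,0,0]
    - [1,-40,-40,0,0]
    - [1,0,-40,0,0]

```text
t: 22.4
eef_pos: [580.5, -68.9, 206.7]
tcp_rot: [0.091, 1.562, -0.238]
ft_force: [0.9, -1.1, -0.4]
opening: 0.003
```

>>> apply_moves:
  increments:
    - [1,0,-45,-10,0]
    - [1,0,-45,-10,0]
    - [1,0,-45,-10,0]
    - [1,0,-45,-10,0]
    - [1,0,-45,-10,0]
    - [1,0,-45,-10,0]
    - [1,0,-40,-5,0]
    - [1,0,0,0,0]
    - [1,0,0,0,0]

```text
t: 23.3
eef_pos: [416.5, -340.7, 201.9]
tcp_rot: [-0.263, 1.57, -0.596]
ft_force: [0.4, 0.1, -0.2]
opening: 0.005
```

```bash
python3 -c "
from h import *
keep();c=cam('top');d=cam('scene')
a=cv2.resize(c['pixels'][160:260,230:350],None,fx=3.3,fy=3.3,interpolation=2);b=cv2.resize(d['pixels'][190:290,220:340],None,fx=3.3,fy=3.3,interpolation=2)
save('f9.png',np.hstack([a,b]))
for n,c in(('top',c),('scene',d)):
  m=cv2.inRange(hsv(c),(0,190,60),(4,255,255))|cv2.inRange(hsv(c),(176,190,60),(180,255,255))
  for k in contour(m,(230,160),(340,260),5): print(n,'handle',w2f(ray(c,*((k[:,0].min(0)+k[:,0].max(0))/2),56 if n=='scene' else 70)))
  m=cv2.inRange(hsv(c),(105,120,30),(125,255,255)); ks=[k for k in contour(m,(240,170),(325,262),30)]
  print(len(ks),[(w2f(r[0]).round(1),np.round(r[1],1),r[2]-71.1) for r in[plane_rect(c,np.vstack(ks),27)]])
"
```

```text
t 23.3 tool theta 89.8 y -504.7 z -107.1 height 201.9 F [ 0.4  0.1 -0.2] j6 -0.48
top handle [28.5247773  24.54786431]
2 [(array([31. , 49.6]), array([58.6, 80.3]), -0.13853607177733807)]
scene handle [29.01640446 24.39276922]
2 [(array([30.1, 56.2]), array([67.8, 78.7]), -1.4504333496093693)]
```

View pics/f9.png

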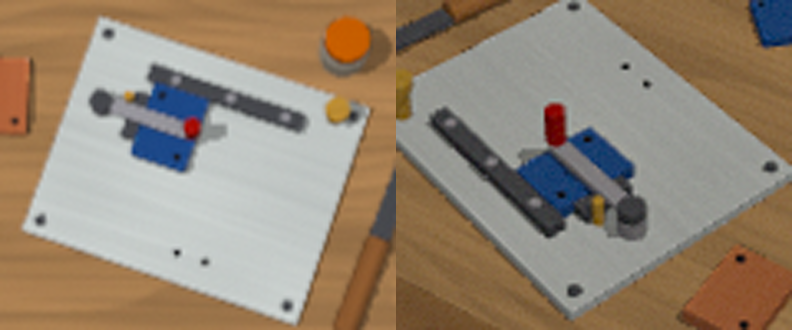

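Top view: the blank is at (31.0, 49.6) against home at (30, 50), turned -0.1°. The handle is at (28.5, 24.5) against (30, 25), so the keeper is closed. The bystanders look unmoved and the arm is clear, so I hand in.

```bash
python3 -c "
from h import *
print(env.job_done())"
```

```text
the job is handed in; nothing more can be done
None
```

The blue blank is home against both the fence and the end stop, and the keeper is swung over it to its stop. I handed the job in at about 23.5 s with the robot clear of everything; no verdict is reported.

**How it was done:** I pushed the blank square onto the back fence with two spread fingertips, then along the fence onto the end stop, and pressed it once more towards the fence. I then pushed the red handle round in an arc with the shut fingers. Forces rose to about 24 N at the fence and 27 N at the end stop. At the keeper stop the last reading was about 10 N, before one more 1 mm press.

**Last checks:**
- **Blank:** the top view puts it at fixture (31.0, 49.6) mm, turned -0.1°, where home is (30, 50).
- **Handle:** it measures about (28.5–29, 24.5) mm, where (30, 25) is expected at the stop.
- **Bystanders:** the copper spare, jar, loose pin and file look unmoved in the pictures. I did not re-check the carton, square and wrench at the end, but the arm never went near them.

**Disagreements:**
- The contact at the end stop came about 2 mm earlier in y than my fixture estimate, which is within the calibration error.
- The scene view put the blank about 6 mm further along y (56.2 mm). It had read about 6–7 mm further than the top view from the start, because the mask there includes the blank's side faces. It also gave -1.5° once the keeper partly covered the blank.

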